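# Vent the pressure cooker and hold its pressure pin down with the end of a spatula

### The job

The pressure cooker has gone cold but its pressure pin is still standing up, so let the last pressure out before anyone opens it: turn the selector on the lid clockwise to the vent mark, then take the flat wooden spatula out of the utensil stand and, holding it upright with the handle's end down, press the pin gently down in its well with that end. Push only as lightly as its spring needs, do not press the pin before the selector is on vent, and leave the other things where they stand. Finish while still holding the spatula there, with the pin pressed more than half way down.

Things in the scene. Friction and masses are not known exactly. Their poses are not given: they have to be found in the camera images.
- cooker: low steel pressure cooker, closed, does not shift: 230 mm across, flat lid top 98 mm high, black handles at its +y and -y sides out to 152 mm from the axis. Origin: centre of its underside; z up; -x side faces the robot at yaw 0. In this frame: selector axis at (-40, 0) mm, pin well at (+42, 0) mm, a dark fixed safety-valve button (22 mm across, 6 mm tall, not used) at (+18, +60) mm
- selector (a joint): angle (rad) of the black three-position steam selector, growing clockwise seen from above. Spring detents at 0 (high: two round pips on the scale ring), 0.7 (low: one pip, on the robot's side) and 1.4 (vent: one straight raised bar); stops just beyond 0 and 1.4. Starts between 0 and 0.7. Turning takes up to 0.12 N m; near a detent it pulls itself in
- selector_grip (a point): point on the selector's upright axis, 132 mm above the worktop, in its grip fin: 12 mm thick, 44 mm long, from 112 to 142 mm above the worktop, on a round hub 50 mm across. x axis: along the fin toward its pointer end (thin metal line on top), turning with the selector; y: across the 12 mm thickness; z up
- pin (a joint): how far the pressure pin is pressed down, m: 0 up (spring-held), 0.008 fully down on its stop. The spring needs 1.6 N to start and 5.2 N at the bottom
- pin_top (a point): centre of the flat top of the round steel pressure pin, 15 mm across, moving with it. Up, it is 107 mm above the worktop, 3 mm below the rim of the round black collar (36 mm across outside, 22 mm inside) that forms its well; a tool must go in from straight above. z up
- stand: wooden utensil stand on the worktop, does not shift: block 176 x 72 mm, 62 mm tall, with three round holes 14.5 mm across and 48 mm deep in a row along its x axis at -50, 0 and +50 mm (the middle one is empty). Origin: centre of its underside, z up
- spatula: flat wooden spatula, 184 mm long, about 50 g, standing handle-end down in one of the stand's outer holes, loose by 1 mm each way. Origin: the very end of the handle; z runs up to the blade. Round handle 12 mm across with rounded end, up to 100 mm; then it widens to a blade 50 mm wide along x and 8 mm thick along y, from 128 to 184 mm
- spatula_blade (a point): centre of the spatula's flat blade, 155 mm above the handle's end, 29 mm below the top edge; x: across the blade's width, y: across its 8 mm thickness, z: away from the handle's end. The place to grip
- spoon: wooden spoon with a round head 52 mm across, 160 mm long, standing in the other outer hole of the stand; not the tool for this, leave it there. Origin: end of the handle
- mug: white mug, 78 x 116 x 97 mm, standing behind the cooker; leave alone. Origin: centre of its underside
- box_grater: four-sided steel grater with a black bow handle, 86 x 111 x 234 mm, standing to the right; leave alone. Origin: centre of its underside
- bottle_stopper: black bottle stopper, 27 mm across, 65 mm tall, standing behind the cooker; leave alone. Origin: centre of its underside
- phone: black phone lying flat near the front edge at the right, 150 x 73 x 9 mm; leave alone. Origin: centre of its underside
- keys: bunch of keys lying flat near the front edge, 37 x 116 x 9 mm; leave alone. Origin: centre of its underside

How it is judged:
By the outcome, as a careful person would: the job done as asked, in the order asked, and still so for the second after the job is handed in, while the arm keeps its last pose, push and grip.
It also fails if it takes over 56 s, if anything falls off the work surface, if the arm or the gripper's body presses on something with over 40 N, if the wrist force passes 120 N, or if a joint passes its speed limit or range.

### The arm

A 6-joint arm with a two-finger parallel gripper is mounted at the origin on a cart in front of the work surface, level with it; the furniture and walls round the work are solid. World frame = base frame: x ahead of the robot, y to its left, z up, the work surface at z = 0. Lengths are in m, angles in rad, forces in N, time in s.
With the tool pointing down it reaches from about 0.325 to 0.925 m from the base axis. Payload 3.1 kg.
Tool frame: the origin (TCP) lies at the very end of the fingers, on their centre line; the grasp point (between the pads) lies 19 mm behind it (ctrl.hold_point_z is the distance from the TCP to the grasp point, in m); z points along the fingers, y is the line along which they close (so a half turn about z gives the same grasp; the last joint's range is limited). The gripper opens to 85 mm and grips with 20 to 120 N. Pads are 22 mm wide; open, the fingers measure 114 mm over their backs; the gripper's body (76 mm by 85 mm) begins 54 mm behind the grasp point. The pads swing forward as they close: fully open they stand 13 mm farther back than shut.
Start: joints at [-1.403, 0.217, 1.613, -0, 1.311, -0.112], TCP at [0.173, -0.601, 0.231] pointing down, gripper open.
Joint ranges: [-2.75, 2.75], [-0.78, 2.1], [0.31, 2.55], [-1.13, 4.27], [0.13, 2.63], [-2.58, 2.58]. Speed limits (rad/s): [2.79, 2.79, 3.14, 3.14, 3.14, 3.14].

### API

Orientations are given as a unit quaternion [w, x, y, z].
In Python, from cell import ctrl gives the robot as it stands.
- The arm moves only by the shell command python3 -m jog 'ROWS' [FORCE]. ROWS is JSON, one flat list of numbers, 7 for each row, row after row: the opening, from -1 (shut) to 1 (fully open), so that 0 is half open, then the shift along the tool's x, y, z in mm, then the turn, a rotation vector about the tool's x, y, z in rad. A call has 1 to 20 rows; each row is the pose to reach, as a shift and turn from the pose commanded when the call began, along the tool's axes at that moment; what a row does not reach only later rows make up. A row lasts 1/8 s, in which the tool goes at most 62.5 mm and 10.7 degrees, less where a joint would pass 70% of its speed; a pose out of reach is approached as far as the arm can. A call with a gripper value outside its range is refused whole. The fingers move at their own pace and stop on an object; FORCE is the grip in N (left out, the last holds). Time passes only in rows, so rows that repeat a pose let the fingers close. It gives the time, the measured TCP pose, the force, the opening and the grip force at its end, in the units of the state.
- ctrl.get_state(): the state, without advancing time (a new reading comes with each control period).
- ctrl.capture(name): name is "scene" or "top"; returns a dict with "frame" (400x640x3 uint8, blue, green, red), "fovy" (degrees; the focal length in pixels is half the picture's height over the tangent of half this angle, whatever the lens; pixels are square), "cx", "cy" (the principal point, pixels), "eye" and "attitude" of the camera in the world. Camera axes: x right, y down, z forward; pixel columns grow to the right and rows downward; lengths in m; the calibration is good to about 2 mm. A picture is of the moment at which its call begins. There is no depth.
- ctrl.hand_in(): hands the job in; it is judged then, once.
The state is a dict: "t": time; "q": joint angles; "qd": joint speeds; "joint_efforts": joint torques, N m; "eef_pos": TCP position; "ee_rot": TCP orientation; "wrist_force": force on the tool from outside, world axes, zero at the start; "ft_torque": the same for the moment, N m; "width": opening from 0.0 (shut) to 1.0 (fully open); "grasp_force": force on a finger pad.
Only numpy, scipy, OpenCV 4.12 (cv2) and the standard library are available. Lean on these libraries where they do the work, as an engineer would, in place of code of your own. Each camera call takes 0.05 s, during which the arm holds its last target. There are 200 camera calls.

## Working session

There is one attempt and no reset: what is moved stays moved. The work goes in short steps, Python scripts to look and compute and a shell command to move; the robot and the scene stay as the last step left them, time stands still between calls to the robot, and variables do not carry over. Pictures are saved under pics/ and viewed, at most 12 in all, crops included, and the job is handed in when it is done.

```bash
mkdir -p pics; ls; cat > h.py <<'E'
import numpy as np, cv2
from scipy.spatial.transform import Rotation as R
from cell import ctrl
def shot(n,f=None):
    c=ctrl.capture(n)
    if f: cv2.imwrite('pics/'+f,c['frame'])
    return c
def rot(c):
    a=np.array(c['attitude'],float)
    return a if a.shape==(3,3) else R.from_quat(a,scalar_first=True).as_matrix()
def ray(c,u,v):
    f=200/np.tan(np.radians(c['fovy'])/2)
    d=rot(c)@np.array([(u-c['cx'])/f,(v-c['cy'])/f,1]);return np.array(c['eye'],float),d
def onz(c,u,v,z):
    e,d=ray(c,u,v);return e+d*(z-e[2])/d[2]
def proj(c,p):
    f=200/np.tan(np.radians(c['fovy'])/2)
    q=rot(c).T@(np.array(p)-np.array(c['eye']));return np.array([c['cx']+f*q[0]/q[2],c['cy']+f*q[1]/q[2]])
E
python3 - <<'E'
from h import *
for n in('scene','top'):
    c=shot(n,n+'0.png'); print({k:v for k,v in c.items() if k!='frame'})
print(ctrl.get_state(),ctrl.hold_point_z)
E
```

```text
pics
{'fovy': 56.77191130186005, 'cx': 320.9119342856457, 'cy': 198.60855540132303, 'eye': array([ 0.93988339, -0.64184623,  0.68749529]), 'attitude': array([-0.43050451,  0.85730808,  0.24674668, -0.13713062])}
{'fovy': 42.91104566092493, 'cx': 325.74575688268334, 'cy': 198.73356262016577, 'eye': array([ 0.26632988, -0.0015863 ,  1.50624862]), 'attitude': array([-0.05919949,  0.7140994 , -0.69354614,  0.07450643])}
{'t': 0.1, 'q': array([-1.40320508e+00,  2.17698420e-01,  1.61480091e+00,  1.49451282e-05,
        1.31135076e+00, -1.12226484e-01]), 'qd': array([-0.00171753,  0.00072712, -0.00516712, -0.00053913,  0.00117836,
       -0.00139187]), 'joint_efforts': array([-8.11894661e-04, -3.98075187e+01, -3.04968274e+01, -2.41900580e-04,
        4.19573014e-03,  4.84298937e-06]), 'eef_pos': array([ 0.1724948 , -0.59993376,  0.23007244]), 'ee_rot': array([-1.12848372e-03,  9.90228347e-01,  1.39450878e-01, -2.40240268e-05]), 'wrist_force': array([ 0.0830418 ,  0.14174647, -0.31492189]), 'ft_torque': array([ 0.01347841, -0.00827595,  0.05771184]), 'grasp_force': 0.0, 'width': 0.9969239247434203} 0.0187
```

View pics/scene0.png

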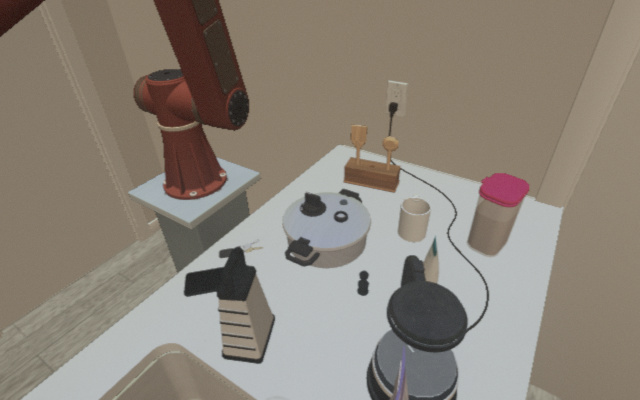

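View pics/top0.png

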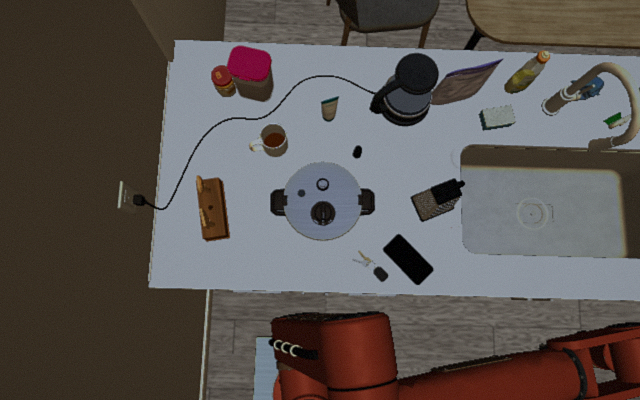

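The scene view has the cooker near (327,225), the spatula (left, 358,145) and the spoon (right, 390,155) in the stand. The top view has the cooker at (323,200), selector (322,213), pin well (322,184), and stand (213,210). Next I'll look at enlargements.

```bash
python3 - <<'E'
import cv2,numpy as np
t=cv2.imread('pics/top0.png');s=cv2.imread('pics/scene0.png')
a=cv2.resize(t[150:250,265:385],None,fx=4,fy=4,interpolation=2)
b=cv2.resize(t[165:250,185:240],None,fx=4.7,fy=4.7,interpolation=2)[:400]
d=cv2.resize(s[110:200,330:420],None,fx=3,fy=2.22*1.0,interpolation=2)[:200]
cv2.imwrite('pics/c1.png',np.hstack([a,b]))
print(a.shape,b.shape)
a=cv2.resize(s[175:265,270:380],(660,540),interpolation=2)
cv2.imwrite('pics/c2.png',a)
E
```

```text
(400, 480, 3) (400, 258, 3)
```

View pics/c1.png

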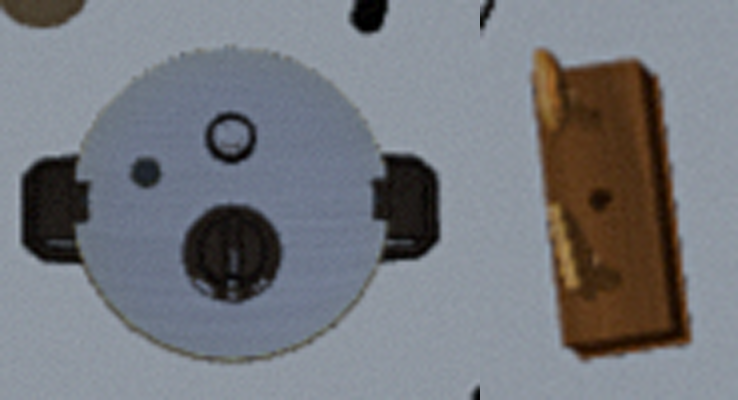

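View pics/c2.png

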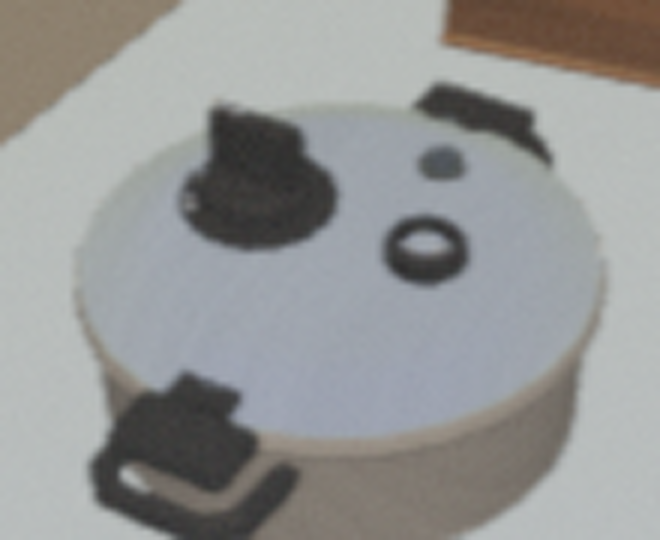

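c1 shows the collar at about (232,137), i.e. top px (323,184), the selector hub at about (232,252), i.e. (323,213), with the pointer line running down toward the robot. The spatula is at the lower end of the stand and the spoon at the upper end. I'll measure by averaging frames and enhancing contrast.

```bash
python3 - <<'E'
from h import *
ims={}
for n in('top','scene'):
    L=[shot(n) for _ in range(8)]
    c=L[0]; c['frame']=np.mean([l['frame'] for l in L],0); ims[n]=c
    np.save(n+'_avg.npy',c['frame'])
t=ims['top'];s=ims['scene']
def st(a,g,size): 
    a=np.clip(a*g,0,255).astype(np.uint8); return cv2.resize(a,size,interpolation=cv2.INTER_CUBIC)
T=t['frame'];S=s['frame']
cv2.imwrite('pics/c3.png',np.vstack([np.hstack([st(T[198:228,308:338],2.2,(300,300)),st(T[205:245,190:230],1.5,(300,300))]),
 np.hstack([st(S[188:220,298:330],2,(300,300)),st(S[115:175,340:400],1.3,(300,300))])]))
# lid circle in top: outer edge by mask of lid vs; dark blobs
g=cv2.GaussianBlur(T.astype(np.float32),(0,0),.7).max(2)
m=(g<75).astype(np.uint8)
n,l,st_,ce=cv2.connectedComponentsWithStats(m[150:250,265:385])
for i in range(1,n):
    if st_[i][4]>8: print('blob',st_[i],ce[i]+[265,150])
for nm,uv,z in (('collar',(232/4+265-.4,137/4+150-.4),.110),('hub',(232/4+265-.4,252/4+150-.4),.112),('hL',(54/4+265,208/4+150),.09),('hR',(406/4+265,208/4+150),.09),('valve',(146/4+265-.4,172/4+150-.4),.104)):
    print(nm,onz(t,*uv,z))
E
```

```text
blob [ 1  0 19  6 85] [275.07058824 152.07058824]
blob [88  0  9  8 59] [356.84745763 153.15254237]
blob [52 28 12 13 66] [322.37878788 184.6969697 ]
blob [  6  39  16  27 359] [278.13649025 202.07799443]
blob [ 93  39  17  26 348] [366.38793103 201.37068966]
blob [33 40  7  7 39] [301.         192.84615385]
blob [ 46  51  24  24 444] [322.68468468 212.6036036 ]
collar [ 0.57669514 -0.01833634  0.11      ]
hub [ 0.49458425 -0.02060436  0.112     ]
hL [0.52465355 0.10446202 0.09      ]
hR [ 0.53247051 -0.14453189  0.09      ]
valve [0.55091907 0.04126683 0.104     ]
```

View pics/c3.png

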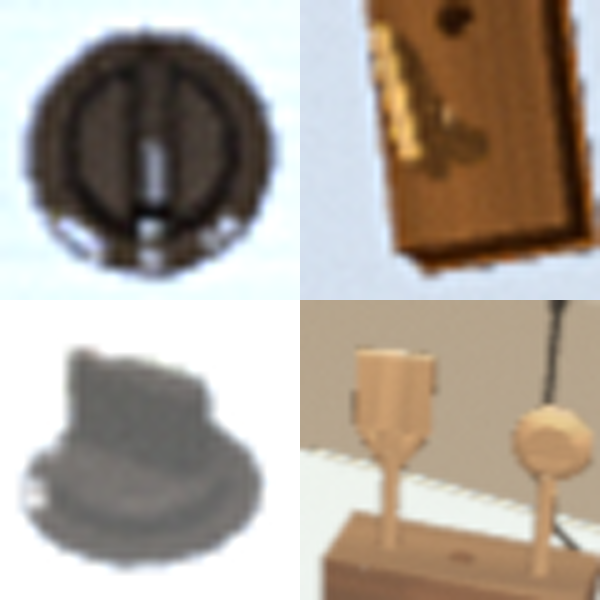

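The top crop shows the vent bar lower left, the low pip straight down and two pips at right, with the pointer almost on the low pip. The spatula's blade edge runs from (380,25) to (405,160) in the crop, parallel to the stand. In the scene crop its top edge runs from about (357,350) to (435,355).

```bash
python3 - <<'E'
from h import *
t=ctrl.capture('top');s=ctrl.capture('scene')
def tp(U,V,u0,v0,k): return ((U+.5)/k-.5+u0,(V+.5)/k-.5+v0)
T=lambda U,V:tp(U,V,308,198,10)
def ang(a,b): d=b-a; return np.degrees(np.arctan2(d[1],d[0]))
H=onz(t,*T(150,150),.110);print('hub',H)
for n,p in (('vent',(75,236)),('low',(150,262)),('hi?',(218,232))): P=onz(t,*T(*p),.100);print(n,P,ang(H,P))
print('line',ang(onz(t,*T(152,140),.142),onz(t,*T(150,203),.142)),'edges',ang(onz(t,*T(135,65),.142),onz(t,*T(130,205),.142)))
print('fin mid',onz(t,*T(153,135),.142))
# scene: collar, hub
C=lambda U,V:tp(U,V,270,175,6)
print('scene collar',onz(s,*C(427,240),.110),'hub low',onz(s,*tp(142,480-300,298,188,9.375),.105))
B=lambda U,V:tp(U-300,V,190,205,7.5); D=lambda U,V:tp(U-300,V-300,340,115,5)
print('blade top: top-view',[onz(t,*B(*p),.198) for p in((382,25),(408,158),(374,25),(402,160))])
print('scene',[onz(s,*D(*p),.198) for p in((357,352),(435,356))])
print('handle at hole scene',onz(s,*D(390,546),.062),'mid hole',onz(s,*D(460,556),.062),onz(t,*B(455,18),.062))
tc=lambda U,V:tp(U-480,V,185,165,4.7)
print('mid c1',onz(t,*tc(600,199),.062))
print('stand corners',[onz(t,*tc(*p),.062) for p in((540,68),(640,60),(668,335),(565,346))])
print('spoon hole scene',onz(s,*D(541,572),.062))
E
```

```text
hub [ 0.49504809 -0.02048876  0.11      ]
vent [ 4.71752393e-01 -3.92719347e-04  1.00000000e-01] 139.21728167203082
low [ 0.4650744  -0.02151193  0.1       ] -178.04493429745477
hi? [ 0.47409428 -0.04025259  0.1       ] -136.67401642115735
line 179.80980623823504 edges 179.62744686213387
fin mid [ 0.49395821 -0.02075458  0.142     ]
scene collar [ 0.58168059 -0.0184836   0.11      ] hub low [ 0.50033087 -0.02266895  0.105     ]
blade top: top-view [array([0.48307331, 0.29747685, 0.198     ]), array([0.4370662 , 0.28522067, 0.198     ]), array([0.48298781, 0.30022592, 0.198     ]), array([0.43631289, 0.28721999, 0.198     ])]
scene [array([0.44293355, 0.2793203 , 0.198     ]), array([0.48652793, 0.2979971 , 0.198     ])]
handle at hole scene [0.46557495 0.2898563  0.062     ] mid hole [0.51026898 0.30176297 0.062     ] [0.50917585 0.3010469  0.062     ]
mid c1 [0.50922508 0.30132165 0.062     ]
stand corners [array([0.58980877, 0.34372741, 0.062     ]), array([0.59685353, 0.28282854, 0.062     ]), array([0.42731771, 0.2547366 , 0.062     ]), array([0.41883721, 0.31605215, 0.062     ])]
spoon hole scene [0.56312272 0.31034468 0.062     ]
```

```bash
cat >> h.py <<'E'
def go(p,yaw):
    "shift (mm) and turn (rad) in tool axes to TCP p, pointing down, tool x at yaw deg"
    s=ctrl.get_state(); r=R.from_quat(s['ee_rot'],scalar_first=True)
    tr=R.from_euler('z',yaw,degrees=True)*R.from_euler('x',180,degrees=True)
    print('shift',np.round(r.inv().apply(np.array(p)-s['eef_pos'])*1000,1),'turn',np.round((r.inv()*tr).as_rotvec(),3),'t',s['t'],'f',np.round(s['wrist_force'],2),'w',s['width'],s['grasp_force'])
E
python3 -c "
from h import *
go([.496,-.021,.22],0.3)"
```

```text
shift [ 470.9 -467.8   11.3] turn [-0.     0.     0.275] t 1.0 f [-0.77  0.53 -0.01] w 1.0016868007895945 0.0
```

```bash
python3 -m jog '[0,471,-468,11,0,0,0.275, 0,471,-468,11,0,0,0.275, 0,471,-468,11,0,0,0.275, 0,471,-468,11,0,0,0.275, 0,471,-468,11,0,0,0.275, 0,471,-468,11,0,0,0.275, 0,471,-468,11,0,0,0.275, 0,471,-468,11,0,0,0.275, 0,471,-468,11,0,0,0.275, 0,471,-468,11,0,0,0.275, 0,471,-468,11,0,0,0.275, 0,471,-468,11,0,0,0.275, 0,471,-468,11,0,0,0.275, 0,471,-468,11,0,0,0.275]' 30; python3 - <<'E'
from h import *
go([.496,-.021,.118],0.3); print(ctrl.get_state()['q'])
s=shot('scene');t=shot('top')
cv2.imwrite('pics/a1.png',np.hstack([cv2.resize(s['frame'][110:260,250:400],(400,400)),cv2.resize(t['frame'][150:250,270:370],(400,400))]))
E
```

```text
t: 2.75
eef_pos: [0.4956, -0.0219, 0.2203]
ee_rot: [0.0, 1.0, 0.002, -0.0]
wrist_force: [1.0, -0.0, 0.1]
width: 0.498
grasp_force: 0.0
shift [  0.4  -0.9 102.3] turn [ 0.     0.    -0.002] t 2.75 f [ 1.01 -0.01  0.08] w 0.498016267500668 0.0
[-1.85481780e-01 -5.15801009e-02  1.92243945e+00 -3.42391139e-04
  1.27088090e+00  1.38228751e+00]
```

View pics/a1.png

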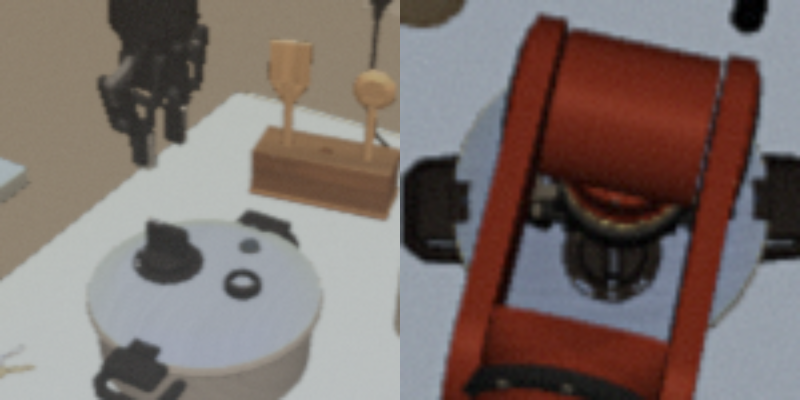

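The gripper hangs above the selector at the right position, and the fin points toward the robot in both views. Now I go down and close.

```bash
python3 -m jog '[0,0,-1,40,0,0,0, 0,0,-1,75,0,0,0, 0,0,-1,102,0,0,0, 0,0,-1,102,0,0,0, -1,0,-1,102,0,0,0, -1,0,-1,102,0,0,0, -1,0,-1,102,0,0,0, -1,0,-1,102,0,0,0, -1,0,-1,102,0,0,0]' 30; python3 -c "
from h import *
go([.496,-.021,.118],0.3); print(ctrl.get_state()['ft_torque'])"
```

```text
t: 3.98
eef_pos: [0.4975, -0.0199, 0.1202]
ee_rot: [0.0, 1.0, 0.002, 0.002]
wrist_force: [-1.0, 0.7, 5.7]
width: 0.133
grasp_force: 33.7
shift [-1.5  1.1  2.2] turn [ 0.    -0.003 -0.   ] t 3.975 f [-1.    0.68  5.72] w 0.1329968480849358 33.67478370666504
[ 0.18119515  0.17434087 -0.02613071]
```

```bash
python3 -m jog '[-1,0,0,-2,0,0,0, -1,0,0,-2,0,0,0.12, -1,0,0,-2,0,0,0.24, -1,0,0,-2,0,0,0.36, -1,0,0,-2,0,0,0.48, -1,0,0,-2,0,0,0.6, -1,0,0,-2,0,0,0.68, -1,0,0,-2,0,0,0.72, -1,0,0,-2,0,0,0.72, -1,0,0,-2,0,0,0.72]'; python3 -c "
from h import *
s=ctrl.get_state();print(s['ft_torque'],R.from_quat(s['ee_rot'],scalar_first=True).as_matrix()[:,0])"
```

```text
t: 5.22
eef_pos: [0.4973, -0.02, 0.1203]
ee_rot: [-0.0, 0.937, -0.349, 0.002]
wrist_force: [5.5, -0.3, -3.2]
width: 0.131
grasp_force: 33.5
[ 0.06055295 -0.90049708  0.33679035] [ 0.7560913  -0.65445962  0.0029241 ]
```

```bash
python3 -m jog '[-1,0,0,0,0,0,-0.02, 0,0,0,0,0,0,-0.02, 0,0,0,0,0,0,-0.02, 0,0,0,0,0,0,-0.02, 0,0,0,-50,0,0,0, 0,0,0,-110,0,0,0, 0,0,0,-165,0,0,0, 0,0,0,-185,0,0,0]'; python3 -c "
from h import *
print(ctrl.get_state()['eef_pos']);go([.463,.20,.305],15)"
```

```text
t: 6.22
eef_pos: [0.4978, -0.0202, 0.3104]
ee_rot: [-0.001, 0.937, -0.35, 0.004]
wrist_force: [0.8, -0.7, 0.5]
width: 0.503
grasp_force: 0.0
[ 0.49782615 -0.02019197  0.31042468]
shift [-170.7 -143.4    4.8] turn [-0.    -0.008 -0.977] t 6.225 f [ 0.84 -0.66  0.52] w 0.502955684427459 0.0
```

Move beside the stand (y = 0.20) and look again at both selector and blade.

```bash
python3 -m jog '[0.6,-60,-50,4,0,-0.003,-0.18, 0.6,-100,-85,4,0,-0.004,-0.36, 0.6,-140,-115,5,0,-0.005,-0.54, 0.6,-171,-143,5,0,-0.008,-0.72, 0.6,-171,-143,5,0,-0.008,-0.9, 0.6,-171,-143,5,0,-0.008,-0.977, 0.6,-171,-143,5,0,-0.008,-0.977]'; python3 - <<'E'
from h import *
go([.463,.2905,.305],15)
L=[[shot(n) for _ in range(5)] for n in('scene','top')]
s,t=[np.mean([c['frame'] for c in l],0) for l in L]
def st(a,g,size): return cv2.resize(np.clip(a*g,0,255).astype(np.uint8),size,interpolation=cv2.INTER_CUBIC)
cv2.imwrite('pics/a2.png',np.hstack([st(s[110:210,310:410],1.2,(400,400)),st(t[198:228,308:338],2.2,(400,400))]))
E
```

```text
t: 7.1
eef_pos: [0.4604, 0.2003, 0.3002]
ee_rot: [-0.001, 0.991, 0.13, -0.004]
wrist_force: [-0.4, 0.8, -0.2]
width: 0.798
grasp_force: 0.0
shift [ 25.8 -86.4  -4.7] turn [-0.003  0.007 -0.001] t 7.1 f [-0.42  0.82 -0.15] w 0.7975049643663269 0.0
```

View pics/a2.png

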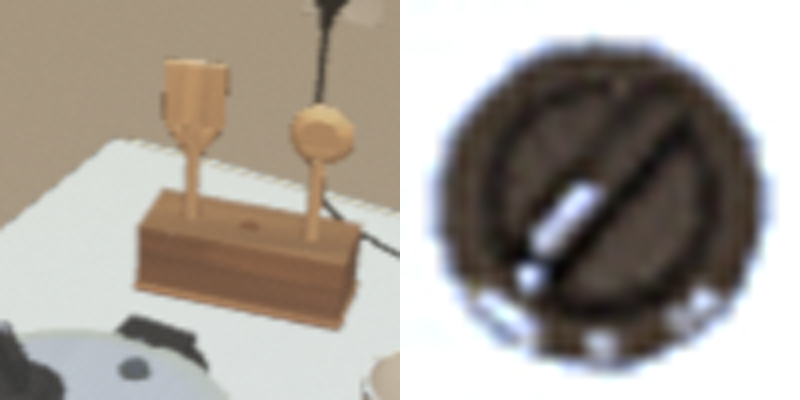

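The pointer line now lies at the vent bar (crop: pointer 530,275, bar 505,318), and the spatula stands at left in the stand. Next is the blade.

```bash
python3 -m jog '[0.4,14,-46,-4,-0.003,0.007,0, 0.4,26,-86,-4,-0.003,0.007,0, 0.4,26,-86,-4,-0.003,0.007,0, 0.4,26,-86,50,-0.003,0.007,0, 0.4,26,-86,75,-0.003,0.007,0]' 30; python3 - <<'E'
from h import *
go([.463,.2905,.150],15)
L=[[shot(n) for _ in range(2)] for n in('scene','top')]
s,t=[np.mean([c['frame'] for c in l],0) for l in L]
def st(a,g,size): return cv2.resize(np.clip(a*g,0,255).astype(np.uint8),size,interpolation=cv2.INTER_CUBIC)
cv2.imwrite('pics/a3.png',np.hstack([st(s[90:170,320:400],1.3,(400,400)),st(t[170:250,170:250],1.3,(400,400))]))
E
```

```text
t: 8.22
eef_pos: [0.4615, 0.2886, 0.2224]
ee_rot: [0.001, 0.991, 0.13, -0.002]
wrist_force: [-0.2, 0.0, -0.9]
width: 0.703
grasp_force: 0.0
shift [ 2.2 -1.5 72.4] turn [ 0.001  0.004 -0.   ] t 8.225 f [-0.2   0.04 -0.92] w 0.7034039253347792 0.0
```

View pics/a3.png

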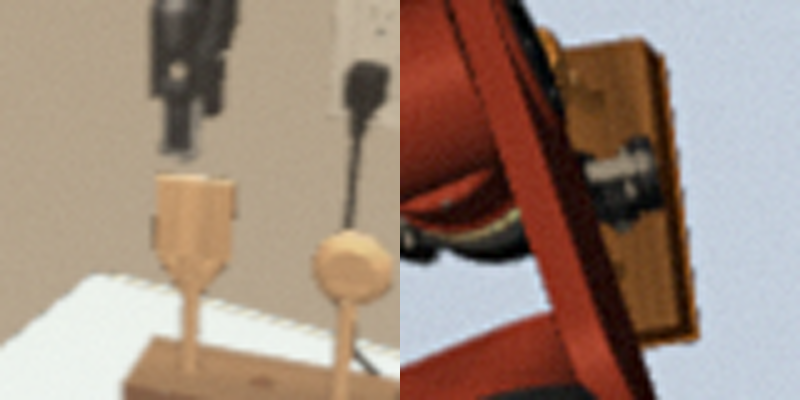

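The finger is above the blade (finger tip 180,155, blade top edge 155–235,180), straddling it. Descend and close.

```bash
python3 -m jog '[0.4,2,-1.5,25,0,0.004,0, 0.4,2,-1.5,50,0,0.004,0, 0.4,2,-1.5,72,0,0.004,0, 0.4,2,-1.5,72,0,0.004,0, -1,2,-1.5,72,0,0.004,0, -1,2,-1.5,72,0,0.004,0, -1,2,-1.5,72,0,0.004,0, -1,2,-1.5,72,0,0.004,0, -1,2,-1.5,72,0,0.004,0, -1,2,-1.5,72,0,0.004,0]' 30
```

```text
t: 9.68
eef_pos: [0.4656, 0.2926, 0.1547]
ee_rot: [-0.001, 0.991, 0.131, 0.003]
wrist_force: [1.2, 1.0, 5.8]
width: 0.085
grasp_force: 35.3
```

```bash
python3 -m jog '[-1,0,0,-15,0,0,0, -1,0,0,-35,0,0,0, -1,0,0,-60,0,0,0, -1,0,0,-95,0,0,0, -1,0,0,-130,0,0,0, -1,0,0,-160,0,0,0, -1,0,0,-160,0,0,0]'; python3 -c "
from h import *
go([.575,-.0185,.295],15)"
```

```text
t: 10.55
eef_pos: [0.4648, 0.2924, 0.3165]
ee_rot: [-0.001, 0.991, 0.131, 0.004]
wrist_force: [0.3, 0.8, -0.9]
width: 0.087
grasp_force: 34.5
shift [ 25.7 328.8  21.3] turn [-0.001 -0.009  0.   ] t 10.55 f [ 0.35  0.77 -0.87] w 0.08717346134066428 34.46971535682678
```

```bash
python3 -m jog '[-1,5,50,0,0,0,0, -1,9,110,0,0,0,0, -1,13,170,0,0,0,0, -1,17,220,0,0,0,0, -1,21,270,5,0,0,0, -1,24,310,15,0,0,0, -1,26,329,21,0,0,0, -1,26,329,21,0,0,0, -1,26,329,21,0,0,0]'; python3 - <<'E'
from h import *
go([.578,-.0185,.295],15)
L=[[shot(n) for _ in range(4)] for n in('scene','top')]
s,t=[np.mean([c['frame'] for c in l],0) for l in L]
np.save('s.npy',s)
def st(a,g,size): return cv2.resize(np.clip(a*g,0,255).astype(np.uint8),size,interpolation=cv2.INTER_CUBIC)
print(proj(L[0][0],[.578,-.0185,.154]),proj(L[0][0],[.578,-.0185,.31]))
cv2.imwrite('pics/a4.png',np.hstack([st(s[80:230,280:400],1.2,(440,550)),st(t[150:250,290:356],1.3,(360,550))]))
E
```

```text
t: 11.68
eef_pos: [0.5738, -0.0177, 0.292]
ee_rot: [-0.001, 0.991, 0.131, 0.002]
wrist_force: [0.0, -0.5, -0.5]
width: 0.088
grasp_force: 34.4
shift [ 3.9  1.8 -3. ] turn [-0.002 -0.003  0.001] t 11.675 f [ 0.02 -0.45 -0.52] w 0.08774675130793687 34.43204641342163
[339.59587516 199.90554807] [340.1131127  142.13496769]
```

View pics/a4.png

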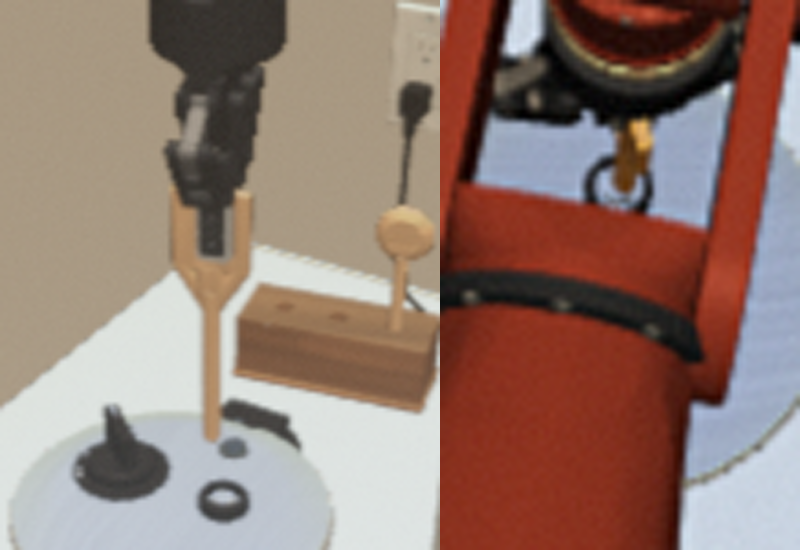

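The spatula hangs over the collar: scene-crop end at (212,440) with the collar at (224,501), top-crop end at (625,190) with the collar at (618,190). I'll triangulate both.

```bash
python3 - <<'E'
from h import *
s=ctrl.capture('scene');t=ctrl.capture('top')
S=lambda U,V:((U+.5)/3.6667-.5+280,(V+.5)/3.6667-.5+80)
T=lambda U,V:((U-440+.5)/5.4545-.5+290,(V+.5)/5.5-.5+150)
def tri(a,b):
    e1,d1=ray(s,*a);e2,d2=ray(t,*b)
    k=np.linalg.lstsq(np.c_[d1,-d2],e2-e1,rcond=None)[0]
    p,q=e1+k[0]*d1,e2+k[1]*d2
    return np.round((p+q)/2,4),np.round(p-q,4)
print('end',tri(S(212,436),T(624,184)))
print('collar',tri(S(224,501),T(618,187)), tri(S(224,501),(322.6,183.9)))
for z in(.1515,.156): print('end@z',onz(s,*S(212,438),z),onz(t,*T(624,184),z))
print('collar@.110',onz(s,*S(224,501),.11),onz(t,322.6,183.9,.11))
P=ctrl.get_state();p=P['eef_pos'].copy();a=R.from_quat(P['ee_rot'],scalar_first=True).as_matrix()[:,2]
print('pred end',p+a*.1405,p, a, 'px',proj(s,p+a*.1405),S(212,440))
m=cv2.inRange(cv2.cvtColor(np.load('s.npy').astype(np.uint8),cv2.COLOR_BGR2HSV),(8,70,90),(25,255,255))
for v in range(160,204,4):
    u=np.where(m[v,325:350])[0]; print(v,u.min()+325 if len(u) else None,u.max()+325 if len(u) else None,proj(s,p+a*(.0)+a*(.1405))[0].round(1))
for d in(.02,.06,.10,.14): print(proj(s,p+a*d))
E
```

```text
end (array([ 0.5703, -0.0188,  0.1549]), array([0.0025, 0.0019, 0.0005]))
collar (array([ 0.5798, -0.0168,  0.1024]), array([0.0013, 0.001 , 0.0003])) (array([ 0.5794, -0.0175,  0.1026]), array([0.0023, 0.0018, 0.0005]))
end@z [ 0.57013822 -0.01538442  0.1515    ] [ 0.56977968 -0.01975262  0.1515    ]
end@z [ 0.57324245 -0.02064394  0.156     ] [ 0.56877173 -0.01969228  0.156     ]
collar@.110 [ 0.58498907 -0.02425961  0.11      ] [ 0.57655136 -0.01834037  0.11      ]
pred end [ 0.57489678 -0.01861748  0.152021  ] [ 0.5743104  -0.01885285  0.29251958] [ 0.00417353  0.00167525 -0.99998989] px [338.46149048 200.19368065] (337.45401859983093, 199.63527149753185)
160 333 349 338.5
164 336 349 338.5
168 336 349 338.5
172 336 349 338.5
176 336 349 338.5
180 336 349 338.5
184 336 339 338.5
188 336 339 338.5
192 336 340 338.5
196 336 339 338.5
200 None None 338.5
[338.51177553 156.84437439]
[338.49414971 172.03908864]
[338.47747718 186.41199748]
[338.46168265 200.02801638]
```

```bash
python3 -m jog '[-1,3,1,10,0,0,0, -1,6,1.5,25,0,0,0, -1,6,1.5,33,0,0,0, -1,6,1.5,33,0,0,0, -1,6,1.5,33,0,0,0]'; python3 - <<'E'
from h import *
L=[[shot(n) for _ in range(6)] for n in('scene','top')]
s,t=[np.mean([c['frame'] for c in l],0) for l in L]
np.save('s2.npy',s);np.save('t2.npy',t)
P=ctrl.get_state();p=P['eef_pos'];a=R.from_quat(P['ee_rot'],scalar_first=True).as_matrix()[:,2];c=L[0][0]
e=p+a*.1405;print(e,P['t'],P['wrist_force'],proj(c,e),proj(L[1][0],e))
for d in([.01,0,0],[0,.01,0],[0,0,.01]): print(proj(c,e+d)-proj(c,e),proj(L[1][0],e+d)-proj(L[1][0],e))
def st(a,g,size): return cv2.resize(np.clip(a*g,0,255).astype(np.uint8),size,interpolation=cv2.INTER_CUBIC)
cv2.imwrite('pics/a5.png',np.hstack([st(s[190:230,320:360],1.3,(400,400)),st(t[165:205,303:343],1.5,(400,400))]))
E
```

```text
t: 12.8
eef_pos: [0.5807, -0.019, 0.2595]
ee_rot: [-0.001, 0.991, 0.13, 0.002]
wrist_force: [-0.3, 0.9, -0.3]
width: 0.089
grasp_force: 34.4
[ 0.58116948 -0.01868796  0.11892587] 13.4 [-0.19239603 -0.17912959 -0.09682133] [340.56208868 211.74285616] [322.82891998 181.59875098]
[3.51431685 1.30463082] [ 0.09995645 -3.48616005]
[ 2.03046305 -2.1341193 ] [-3.57750399 -0.11315169]
[ 0.03559437 -3.19590564] [ 0.0672732  -0.79630389]
```

View pics/a5.png

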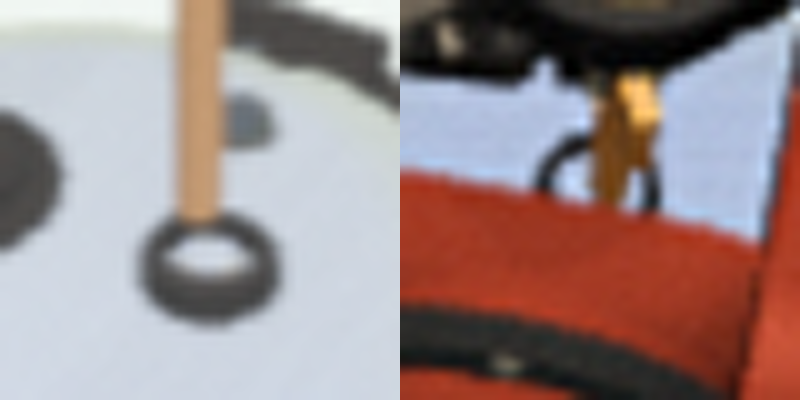

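In the scene crop the handle's end is at (199,222) and the rim centre at about (209,247), which is the end slightly above the rim. The offset left is about +1 mm x, +2.5 mm y. I'll correct it and go in gently.

```bash
python3 -m jog '[-1,1.6,-2.2,0,0,0,0, -1,1.6,-2.2,4,0,0,0, -1,1.6,-2.2,8,0,0,0, -1,1.6,-2.2,10,0,0,0, -1,1.6,-2.2,10,0,0,0, -1,1.6,-2.2,10,0,0,0]'; python3 -c "
from h import *
for i in range(5):
  ctrl.capture('top');s=ctrl.get_state();print(s['wrist_force'].round(2),s['eef_pos'].round(4))"
```

```text
t: 14.15
eef_pos: [0.5817, -0.0164, 0.2494]
ee_rot: [-0.001, 0.991, 0.131, 0.002]
wrist_force: [0.1, -0.8, 0.1]
width: 0.089
grasp_force: 34.4
[1.08 0.   0.08] [ 0.5817 -0.0164  0.2495]
[ 0.22 -0.76 -0.18] [ 0.5818 -0.0164  0.2496]
[-0.93 -0.29 -0.77] [ 0.5817 -0.0164  0.2496]
[ 0.72 -0.69 -0.89] [ 0.5817 -0.0164  0.2496]
[ 0.25 -0.38 -1.01] [ 0.5817 -0.0164  0.2495]
```

```bash
cat > f.py <<'E'
from h import *
F=[];Z=[]
for i in range(10):
    ctrl.capture('scene');s=ctrl.get_state();F.append(s['wrist_force']);Z.append(s['eef_pos'])
print('mean F',np.mean(F,0).round(2),'pos',np.mean(Z,0).round(4),'t',s['t'])
E
python3 -m jog '[-1,0,0,1.5,0,0,0, -1,0,0,3,0,0,0, -1,0,0,3,0,0,0]' | grep wrist; python3 f.py
```

```text
wrist_force: [0.1, 0.4, 1.4]
mean F [-0.14  0.02  1.49] pos [ 0.5818 -0.0164  0.2466] t 15.275
```

```bash
python3 -m jog '[-1,0,0,1,0,0,0, -1,0,0,2,0,0,0, -1,0,0,2,0,0,0]' | grep wrist; python3 f.py
```

```text
wrist_force: [0.8, 0.1, 1.3]
mean F [0.41 0.15 2.45] pos [ 0.5818 -0.0164  0.2445] t 16.15
```

```bash
python3 -m jog '[-1,0,0,1,0,0,0, -1,0,0,2,0,0,0, -1,0,0,3,0,0,0, -1,0,0,3,0,0,0]' | grep wrist; python3 f.py; python3 - <<'E'
from h import *
s=ctrl.capture('scene')['frame'];t=ctrl.capture('top')['frame']
cv2.imwrite('pics/a6.png',np.hstack([cv2.resize(s[80:240,280:440],(400,400)),cv2.resize(t[140:260,190:350],(533,400))[:,:400]]))
E
```

```text
wrist_force: [1.6, 0.1, 4.3]
mean F [ 0.32 -0.26  3.91] pos [ 0.5818 -0.0164  0.2415] t 17.15
```

View pics/a6.png

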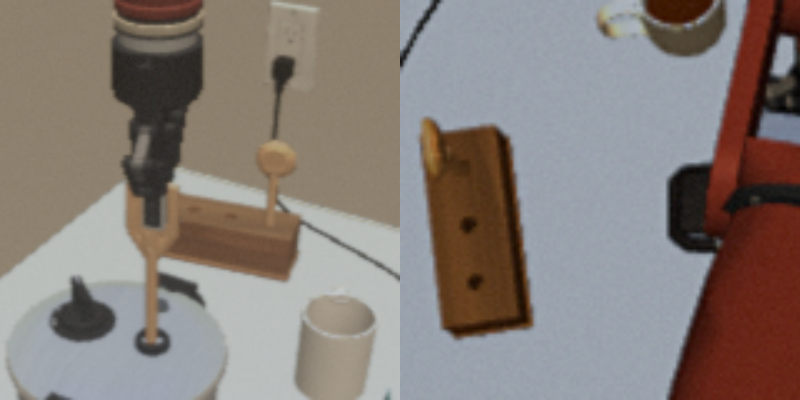

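The spatula's handle stands in the pin well (152,340) and the spoon is still in the stand. The push is about 4.4 N, which puts the pin roughly 6 mm down and short of its stop.

```bash
python3 -c "
from cell import ctrl
print(ctrl.hand_in())"
```

```text
the job is handed in; nothing more can be done
None
```

I turned the selector to vent and then pressed the pin with the spatula's handle end, about 6 mm down of 8 mm at roughly 4.4 N, and handed the job in still holding it there at about 17 s; the judge's result was not shown.

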